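# Lock the saw-jig stop and pull-test its pin

## Task

Set the length stop of the saw jig: slide the grey stop block along the fence until its bore stands over the hole ringed in orange, take the red-knobbed detent pin from its parking hole and press it down through the stop until it clicks and its flange lies flat on the block, without ramming the flange onto it (under 30 N). Then pull-test it: draw it straight up past its free play until about 12.5 N stand on it and keep the pull steady between 11 and 14 N for a full second (more could drag it out of its detent), ease off, let go, and leave the pin fully home and everything else on the bench where it is.

Things in the scene. Friction and masses are not known exactly. Their poses are not given: they have to be found in the camera images.
- jig: Saw jig fixed to the bench: fence 56 x 350 x 55 mm, wood with aluminium top, and a plywood bed 15 mm thick, 110 mm wide before it. Origin: centre of the fence's underside; y along the fence, z up. Three index holes in the fence's top on its centre line, at y -30, +15, +60 mm, and the pin's parking hole; each 17.5 mm wide, 52 mm deep. One at random has the orange ring.
- park_hole (a point): Mouth of the pin's parking hole, at y = +150 mm of the jig, 55 mm above the bench.
- stop: Length stop: grey block 60 mm (across the fence) x 46 mm (along it) x 28 mm high, sliding along the fence's top 0.5 mm above it; cannot lift off; 3 N friction. Steel plate down its front side. Starts near the fence's -y end, clear of all holes; travels to y = +70 mm. Origin: centre of its upright 17.5 mm bore at the flat top face, 83.5 mm above the bench; y along the fence.
- detent: Two opposed spring balls, 10 mm dia, hidden in the stop's bore 11 to 15.5 mm below its top (origin on the axis, 15.5 mm below), 3 mm in the shank's way. Pushing the nose between them takes 10 to 18 N, sliding on under 5 N; over the last 10 mm they click into the groove. Pulled up, the pin has 0.6 to 5.1 mm of free play, unknown, then is held (10 to 20 N/mm); near 20 N it slips out.
- pin: Detent pin, upright, 0.1 to 0.15 kg: red knob above, steel flange 30 mm dia x 4 mm, shank 16 mm dia reaching 50 mm below the origin, its last 10 mm tapered to 7 mm, a groove round it 6 to 21 mm below the origin. Origin: on the axis at the flange's underside, so at home it meets the stop's origin, flange on the block. Starts in the parking hole, flange on the fence.
- pin_knob (a point): Centre of the pin's red knob, 18 mm above the pin's origin: cylinder 26 mm dia, 28 mm high (4 to 32 mm above the origin); grip it here from above, firmly (some 40 N). Ease off any side load before the pull test: it makes the shank rub in its bores.
- orange_ring: Flat orange ring, 30 mm outside, 21 mm inside, painted on the fence's top round the wanted index hole (the two others have dark rings). Origin: centre of that hole at the fence's top, 55 mm above the bench.
- offcut: Pine offcut, 140 x 30 x 30 mm, lying right of the jig; leave alone. Origin: centre of its underside.
- tape_measure: Yellow tape measure, 79 x 86 x 35 mm, right of the jig; leave alone. Origin: centre of its underside.
- dark_brush: Stiff brush lying bristles up, 24 x 45 x 40 mm, behind the jig; leave alone. Origin: centre of its underside.
- sanding_block: Cork sanding block, 62 x 100 x 32 mm, behind the left end of the jig; leave alone. Origin: centre of its underside.

How it is judged:
On the way, in this order (a step that is already met when the one before it is completed fails the run):
1. the stop's bore stands over the orange-ringed hole (within 4 mm) (horizontal distance between stop and orange_ring below 0.004 m), for 0.1 s.
2. the pin is pressed home through the stop into the orange-ringed hole (flange within 1.5 mm of the block, balls in the groove and unloaded) (z of pin in the frame of stop below 0.0015 m and horizontal distance between pin and orange_ring below 0.004 m and angle between pin's own z axis and vertical below 0.1 rad and contact force between pin and detent below 3 N), for 0.2 s.
3. the pin, held by the fingers, is pulled upwards against its detent with about 11 to 14 N (10 to 15.4 N on the slanting ball contacts) without a break, and stays in (contact force between pin and detent between 10 and 15.4 N and z of pin in the frame of stop between 0.0003 and 0.0075 m and contact force between pin and the fingers above 5 N), for 0.7 s.
At the end, for the whole second after the job is handed in: The stop's bore is within 4 mm of the orange-ringed hole and the pin is home through it: flange within 1.5 mm of the block's top, upright within 0.1 rad, within 4 mm of the ring's centre, released and at rest (z of pin in the frame of stop below 0.0015 m and horizontal distance between each of pin, stop and orange_ring below 0.004 m and angle between pin's own z axis and vertical below 0.1 rad and contact force between pin and the fingers below 0.1 N and linear speed of pin below 0.02 m/s); the robot touches nothing.
It fails at once if the pin is rammed onto the stop with more than 30 N (contact force between pin and stop above 30 N and z of pin in the frame of stop below 0.0003 m).
It fails at once if a bystander is moved by more than 20 mm (distance of any of offcut, tape_measure, dark_brush, sanding_block from where it was at the start of the episode above 0.02 m).
It also fails if it takes over 72 s, if anything falls off the work surface, if the arm or the gripper's body presses on something with over 40 N, if the wrist force passes 120 N, or if a joint passes its speed limit or range.

## Robot

A 7-joint arm with a two-finger parallel gripper is mounted at the origin on a cart in front of the work surface, level with it; the furniture and walls round the work are solid. World frame = base frame: x ahead of the robot, y to its left, z up, the work surface at z = 0. Lengths are in m, angles in rad, forces in N, time in s.
With the tool pointing down it reaches from about 0.4 to 0.85 m from the base axis. Payload 10.4 kg.
Tool frame: the origin (TCP) lies midway between the tips of the shut fingers; the grasp point (between the pads) lies 19 mm behind it; z points along the fingers, y is the line along which they close (so a half turn about z gives the same grasp; the last joint's range is limited). The gripper opens to 87 mm and grips with 3 to 60 N. Pads are 19 mm wide; open, the fingers measure 117 mm over their backs; the gripper's body (75 mm by 190 mm) begins 51 mm behind the grasp point.
Start: joints at [1.208, 0.332, -0.065, 1.46, 0.022, 1.35, -0.088], TCP at [0.208, -0.589, 0.223] pointing down, gripper open.
Joint ranges: [-2.6, 2.6], [-0.5, 2.12], [-1.47, 1.34], [0.16, 2.42], [-1.27, 4.41], [0.06, 2.06], [-2.6, 2.6]. Speed limits (rad/s): [2.22, 2.22, 2.79, 2.79, 3.14, 3.14, 3.14].

## Interface

Orientations are given as a unit quaternion [w, x, y, z].
In Python, from rig import r gives the robot as it stands.
- The arm moves only by the shell command python3 -m creep 'ROWS'. ROWS is JSON, a list of rows, each a list of 7 numbers: the opening, from 0 (shut) to 1 (fully open), then the shift along the tool's x, y, z in units of 40 mm (1.0 is 40 mm), then the turn, a rotation vector about the tool's x, y, z in units of 6 degrees (1.0 is 6 degrees). A call has 1 to 12 rows; each row shifts and turns the commanded pose from where the row before left it, along the tool's axes as they then stand; what a row does not reach is not made up. A row lasts 1/12 s, in which the tool goes at most 41.7 mm and 7.16 degrees, less where a joint would pass 70% of its speed; a pose out of reach is approached as far as the arm can. A call is refused whole if a number of a shift passes 1 or a number of a turn 1, either way. A call with a gripper value outside its range is refused whole. The fingers move at their own pace and stop on an object; the grip force is fixed at half the most. Time passes only in rows, so rows that do not move let the fingers close. It gives the time, the measured TCP pose, the force, the opening and the grip force at its end, in the units of the state.
- r.get_state(): the state, without advancing time (a new reading comes with each control period).
- r.snapshot(name): name is "scene" or "top" or "wrist"; returns a dict with "pixels" (384x512x3 uint8, red, green, blue), "depth" (384x512 float32, m along the optical axis (not along the pixel's ray), 0 where there is no reading), "fovy" (degrees; the focal length in pixels is half the picture's height over the tangent of half this angle, whatever the lens; pixels are square), "cx", "cy" (the principal point, pixels), "R" (3x3) and "t" (3): a world point X has camera coordinates R X + t; the wrist camera has in their place "mount" (4x4, takes a point from camera to tool coordinates, whose origin is the TCP and whose axes are the flange's). Camera axes: x right, y down, z forward; pixel columns grow to the right and rows downward; lengths in m; the calibration is good to about 2 mm. The wrist camera is an equidistant fisheye: a pixel r from the principal point sees the ray r / f radians off the axis. A picture is of the moment at which its call begins: read the wrist's pose just before it.
- r.sign_off(): hands the job in; it is judged then, once.
The state is a dict: "t": time; "joints": joint angles; "qd": joint speeds; "tau": joint torques, N m; "ee_pos": TCP position; "orientation": TCP orientation; "force": force on the tool from outside, world axes, zero at the start; "ft_torque": the same for the moment, N m; "finger_gap": opening from 0.0 (shut) to 1.0 (fully open); "finger_force": force on a finger pad.
Only numpy, scipy, OpenCV 4.12 (cv2) and the standard library are available. Lean on these libraries where they do the work, as an engineer would, in place of code of your own. Each camera call takes 0.05 s, during which the arm holds its last target. There are 200 camera calls.

## Working session

There is one attempt and no reset: what is moved stays moved. The work goes in short steps, Python scripts to look and compute and a shell command to move; the robot and the scene stay as the last step left them, time stands still between calls to the robot, and variables do not carry over. Pictures are saved under pics/ and viewed, at most 10 in all, crops included, and the job is handed in when it is done.

```bash
ls; mkdir -p pics
python3 - <<'E'
from rig import r
import cv2,numpy as np
s=r.get_state();print({k:np.round(v,3).tolist() for k,v in s.items()})
a=[]
for n in("scene","top"):
    c=r.snapshot(n);np.savez(f"pics/{n}0.npz",**c);cv2.imwrite(f"pics/{n}0.png",c["pixels"][...,::-1])
    print(n,c["fovy"],c["cx"],c["cy"],np.round(c["R"],3).tolist(),np.round(c["t"],3))
E
```

```text
pics
{'t': 0.0, 'joints': [1.208, 0.333, -0.065, 1.461, 0.022, 1.35, -0.089], 'qd': [-0.001, -0.0, 0.001, -0.0, 0.003, -0.001, -0.0], 'tau': [0.0, -62.326, 0.025, -38.989, -0.061, 0.04, 0.0], 'ee_pos': [0.208, -0.589, 0.222], 'orientation': [-0.001, 0.986, 0.169, -0.0], 'force': [-0.275, -0.025, 0.147], 'ft_torque': [-0.008, 0.022, -0.023], 'finger_force': 0.0, 'finger_gap': 0.999}
scene 52.22159868460371 260.04885817366886 196.60512113366667 [[-0.796, -0.606, -0.016], [-0.375, 0.514, -0.772], [0.476, -0.608, -0.636]] [0.336 0.359 0.648]
top 45.90414716096998 254.24004785707785 194.46862462654238 [[-0.02, -1.0, 0.007], [-0.997, 0.019, -0.079], [0.078, -0.009, -0.997]] [-0.172  0.57   1.286]
```

View pics/scene0.png

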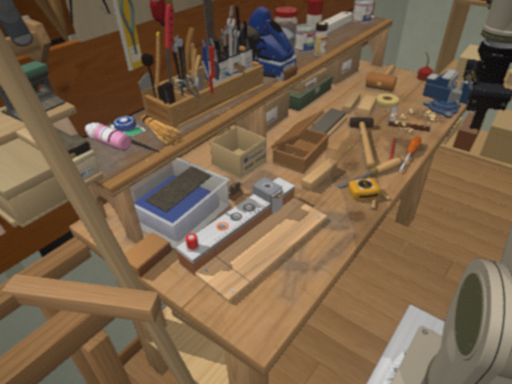

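View pics/top0.png

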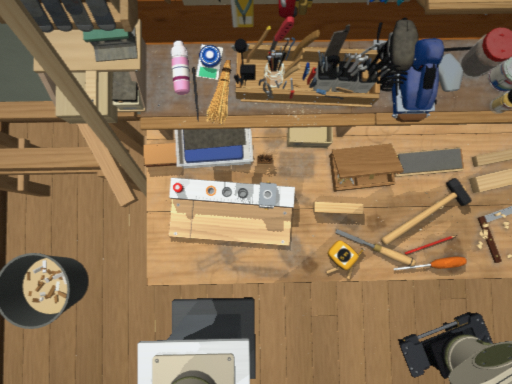

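The scene view shows the red knob at (192,241), the orange ring at (221,226) and the grey stop at (268,188). In the top view the knob is at (178,187), the orange ring at (211,190), dark rings at (228,191) and (242,193), and the stop at (269,195), with the jig slightly yawed.

```bash
cat > h.py <<'E'
import numpy as np,cv2
def load(n): return dict(np.load(f"pics/{n}.npz"))
def foc(c): return c["pixels"].shape[0]/2/np.tan(np.radians(float(c["fovy"]))/2)
def ray(c,u,v):
    d=np.array([(u-c["cx"])/foc(c),(v-c["cy"])/foc(c),1.]); R,t=c["R"],c["t"]
    d=R.T@d; return -R.T@t,d/np.linalg.norm(d)
def plane(c,u,v,z):
    o,d=ray(c,u,v); return o+d*(z-o[2])/d[2]
def tri(a,b):
    A=np.zeros((3,3));y=np.zeros(3)
    for o,d in(a,b):
        P=np.eye(3)-np.outer(d,d);A+=P;y+=P@o
    x=np.linalg.solve(A,y);return x,[np.linalg.norm((np.eye(3)-np.outer(d,d))@(x-o)) for o,d in(a,b)]
def blobs(c,lo,hi,box,amin=8):
    h=cv2.cvtColor(c["pixels"],cv2.COLOR_RGB2HSV);m=cv2.inRange(h,lo,hi)
    k=np.zeros_like(m);x0,y0,x1,y1=box;k[y0:y1,x0:x1]=m[y0:y1,x0:x1]
    n,l,s,ce=cv2.connectedComponentsWithStats(k)
    return [(int(s[i,4]),s[i,:4].tolist(),ce[i].round(2).tolist()) for i in range(1,n) if s[i,4]>=amin]
E
python3 - <<'E'
from h import *
T=load("top0");S=load("scene0")
for n,c,b in(("top",T,(165,175,300,215)),("scene",S,(170,170,300,265))):
    print(n,"red",blobs(c,(0,150,60),(6,255,255),b),blobs(c,(172,150,60),(180,255,255),b))
    print(" orange",blobs(c,(7,90,60),(18,255,255),b))
    print(" dark",blobs(c,(0,0,0),(180,110,100),b))
    x0,y0,x1,y1=b
    cr=c["pixels"][y0:y1,x0:x1][...,::-1]
    cv2.imwrite(f"pics/{n}c.png",cv2.resize(cr,None,fx=5,fy=5,interpolation=cv2.INTER_CUBIC))
E
```

```text
top red [(41, [173, 183, 10, 9], [177.76, 187.22])] []
 orange [(241, [165, 175, 21, 40], [168.63, 192.77]), (2196, [173, 175, 127, 40], [240.06, 197.08]), (46, [206, 186, 10, 10], [210.35, 190.3])]
 dark [(13, [238, 188, 7, 5], [240.85, 189.92])]
scene red [(96, [186, 234, 11, 15], [191.45, 242.19])] []
 orange [(5411, [170, 170, 130, 95], [258.01, 228.81]), (9, [277, 194, 4, 4], [278.67, 195.56]), (51, [217, 222, 12, 9], [222.24, 226.08])]
 dark [(22, [170, 170, 5, 7], [171.27, 172.82]), (852, [170, 170, 41, 40], [185.52, 184.75]), (140, [228, 183, 15, 18], [234.36, 190.36]), (298, [194, 188, 84, 74], [245.22, 218.41]), (13, [284, 190, 9, 6], [287.77, 192.54]), (8, [170, 245, 3, 6], [171.0, 247.5])]
```

View pics/topc.png

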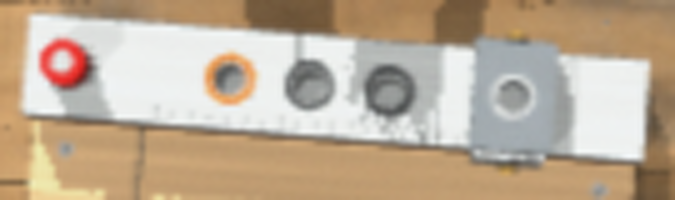

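The crop shows the ring centre at about (210.5,190.4), dark holes at (226.6,191.6) and (242.6,192.6), the stop's bore at (267.2,193.6) and the knob at (177.5,187).

Run:
```python
from h import *
T=load("top0");S=load("scene0")
print("ring tri",tri(ray(T,210.5,190.4),ray(S,222.3,226)))
print("knob tri",tri(ray(T,177.5,187),ray(S,191.3,241.2)))
for n,p,z in(("knob",(177.5,187),.087),("ring",(210.5,190.4),.055),("d1",(226.6,191.6),.055),("d2",(242.6,192.6),.055),("stop",(267.2,193.6),.0835)):
    print(n,plane(T,*p,z).round(4))
for n,p,z in(("knob",(191.3,241.2),.073),("ring",(222.3,226),.055)): print("S",n,plane(S,*p,z).round(4))
a=plane(T,210.5,190.4,.055);b=plane(T,242.6,192.6,.055);d=(a-b);print("yaw",np.degrees(np.arctan2(-d[0],d[1])),np.linalg.norm(d))
# fence edge angle from white top
h=cv2.cvtColor(T["pixels"],cv2.COLOR_RGB2HSV)
k=np.zeros(h.shape[:2],np.uint8);k[175:215,165:300]=cv2.inRange(h,(0,0,110),(180,70,255))[175:215,165:300]
p=cv2.findNonZero(k);print(cv2.minAreaRect(p))
```

```text
ring tri (array([ 0.57814186, -0.05953931,  0.05462467]), [np.float64(8.397790193669571e-05), np.float64(8.397790193668334e-05)])
knob tri (array([0.5877676 , 0.03041954, 0.07236414]), [np.float64(7.097891821945878e-05), np.float64(7.097891821955575e-05)])
knob [0.5863 0.028  0.087 ]
ring [ 0.578  -0.0596  0.055 ]
d1 [ 0.5738 -0.1049  0.055 ]
d2 [ 0.5701 -0.1499  0.055 ]
stop [ 0.5637 -0.2181  0.0835]
S knob [0.5873 0.0308 0.073 ]
S ring [ 0.5779 -0.0592  0.055 ]
yaw -5.025683433638389 0.09064893732080848
((231.51113891601562, 195.57994079589844), (125.3275146484375, 34.041099548339844), 1.5207698345184326)
```

```bash
cat >> h.py <<'E'
from scipy.spatial.transform import Rotation as Ro
def pose(s):
    q=np.array(s["orientation"]);return np.array(s["ee_pos"]),Ro.from_quat(q[[1,2,3,0]])
def need(s,target,fdir):
    """turn (units) to point tool y along -fdir, tool z down, then shift units in turned axes"""
    p,R=pose(s);y=-np.array([*fdir,0.])/np.hypot(*fdir);z=np.array([0,0,-1.]);W=np.c_[np.cross(y,z),y,z]
    print("t",round(s["t"],2),"pos",p.round(4),"turn",np.round((R.inv()*Ro.from_matrix(W)).as_rotvec(degrees=True)/6,2),"shift",np.round(W.T@(np.array(target)-p)/.04,3),"F",np.round(s["force"],2),"gap",round(s["finger_gap"],3),"ff",round(s["finger_force"],2))
E
python3 -m creep '[[1,0,0,0,0,0,0.82],[1,0,0,0,0,0,0.82],[1,0,0,0,0,0,0.82],[1,0,0,0,0,0,0.82],[1,0,0,0,0,0,0.82],[1,0.5,-0.6,0,0,0,0],[1,0.6,-0.75,0,0,0,0],[1,0.6,-0.75,0,0,0,0],[1,0.6,-0.75,0,0,0,0],[1,0.6,-0.75,0,0,0,0],[1,0.6,-0.75,0,0,0,0],[1,0.6,-0.75,0,0,0,0]]'
python3 - <<'E'
from h import *
from rig import r
need(r.get_state(),(.5637,-.2181,.2),(.09,.995))
E
```

```text
t: 1.1
ee_pos: [0.3907, -0.3991, 0.2224]
orientation: [-0.0, 0.999, -0.045, -0.0]
force: [0.4, -0.2, 0.1]
finger_gap: 1.0
finger_force: 0.0
t 1.1 pos [ 0.3907 -0.3991  0.2224] turn [-0.  0.  0.] shift [ 3.899 -4.896  0.559] F [ 0.4  -0.23  0.1 ] gap 1.0 ff 0.0
```

```bash
python3 -m creep '[[1,0.55,-0.7,0.1,0,0,0],[1,0.55,-0.7,0.1,0,0,0],[1,0.55,-0.7,0.1,0,0,0],[1,0.55,-0.7,0.1,0,0,0],[1,0.5,-0.6,0.1,0,0,0],[1,0.4,-0.5,0.1,0,0,0],[1,0.3,-0.4,0,0,0,0],[1,0,0,0,0,0,0],[1,0,0,0,0,0,0]]'
python3 - <<'E'
from h import *
from rig import r
s=r.get_state();need(s,(.5637,-.2181,.2),(.09,.995))
c=r.snapshot("wrist");c["p"],R=pose(s);c["Rt"]=R.as_matrix();np.savez("pics/w1.npz",**c);cv2.imwrite("pics/w1.png",c["pixels"][...,::-1]);print(c["fovy"],c["cx"],c["cy"],c["mount"])
E
```

```text
t: 1.85
ee_pos: [0.5411, -0.2404, 0.198]
orientation: [-0.0, 0.999, -0.044, -0.0]
force: [0.2, 0.0, 0.4]
finger_gap: 1.004
finger_force: 0.0
t 1.85 pos [ 0.5411 -0.2404  0.198 ] turn [-0.01  0.01  0.03] shift [ 0.512 -0.607 -0.049] F [0.24 0.01 0.43] gap 1.004 ff 0.0
65.70646984690485 254.62630897266078 191.05207963502323 [[-1.12397362e-04 -9.55966482e-01 -2.93475846e-01  8.18566288e-02]
 [ 9.99999068e-01  2.91901745e-04 -1.33382541e-03  4.65380489e-04]
 [ 1.36075850e-03 -2.93475722e-01  9.55965558e-01 -1.62268832e-01]
 [ 0.00000000e+00  0.00000000e+00  0.00000000e+00  1.00000000e+00]]
```

View pics/w1.png

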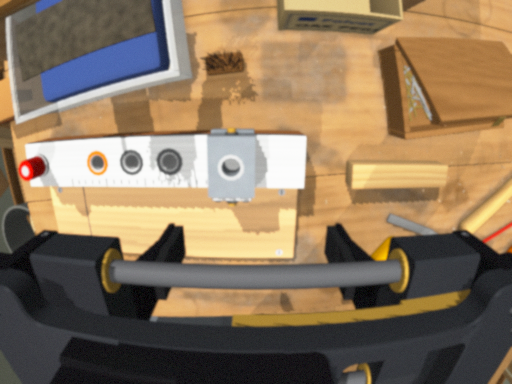

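The wrist view shows the stop's bore at (231,166), the orange ring at (97,162), dark rings at (131,161) and (169,161), and the knob at (33,168). The fence runs level in the picture, so the yaw is right.

```bash
cat >> h.py <<'E'
def wray(c,u,v):
    x,y=u-c["cx"],v-c["cy"];rr=np.hypot(x,y)+1e-9;th=rr/foc(c)
    d=np.array([x/rr*np.sin(th),y/rr*np.sin(th),np.cos(th)]);M=c["mount"]
    return c["p"]+c["Rt"]@M[:3,3],c["Rt"]@M[:3,:3]@d
def wplane(c,u,v,z):
    o,d=wray(c,u,v);return o+d*(z-o[2])/d[2]
def wsnap(r,name):
    s=r.get_state();c=r.snapshot("wrist");c["p"],R=pose(s);c["Rt"]=R.as_matrix();np.savez(f"pics/{name}.npz",**c);cv2.imwrite(f"pics/{name}.png",c["pixels"][...,::-1]);return c,s
E
python3 - <<'E'
from h import *
c=load("w1");T=load("top0")
print("or",blobs(c,(7,120,60),(18,255,255),(80,145,115,180)))
print("red",blobs(c,(0,150,50),(6,255,255),(10,145,60,190)))
# light ring about the bore
print("bore ring",blobs(c,(0,0,215),(180,40,255),(212,140,252,190),5), "dark",blobs(c,(0,0,0),(180,255,130),(212,140,252,190),5))
for n,w,t,z in(("ring",(97,162.),(210.5,190.4),.055),("d1",(131,161),(226.6,191.6),.055),("d2",(169,161),(242.6,192.6),.055),("stop",(231,166),(267.2,193.6),.0835)):
    print(n,wplane(c,*w,z).round(4),"tri",tri(wray(c,*w),ray(T,*t))[0].round(4))
E
```

```text
or [(159, [88, 151, 19, 24], [97.43, 161.78])]
red [(334, [18, 157, 27, 24], [32.16, 167.59])]
bore ring [(287, [217, 154, 28, 27], [230.94, 167.24])] dark [(81, [222, 163, 17, 12], [228.46, 169.84])]
ring [ 0.5799 -0.0611  0.055 ] tri [ 0.5789 -0.0591  0.0513]
d1 [ 0.5758 -0.1058  0.055 ] tri [ 0.5747 -0.1044  0.0512]
d2 [ 0.5708 -0.1506  0.055 ] tri [ 0.5704 -0.1498  0.0525]
stop [ 0.5648 -0.2199  0.0835] tri [ 0.5639 -0.2188  0.0779]
```

```bash
python3 -m creep '[[1,0.25,-0.3,0.3,0,0,0],[1,0.26,-0.3,0.4,0,0,0],[1,0,0,0.5,0,0,0],[1,0,0,0.5,0,0,0],[1,0,0,0,0,0,0],[1,0,0,0,0,0,0],[1,0,0,0,0,0,0]]'
python3 - <<'E'
from h import *
from rig import r
c,s=wsnap(r,"w2");need(s,(.5642,-.219,.061),(.095,.9955))
print("bore ring",blobs(c,(0,0,215),(180,40,255),(150,80,360,250),30))
print("or",blobs(c,(7,120,60),(18,255,255),(0,80,150,250),30))
E
```

```text
t: 2.48
ee_pos: [0.5633, -0.2208, 0.1319]
orientation: [0.0, 0.999, -0.046, 0.001]
force: [-0.4, 0.8, 0.3]
finger_gap: 1.0
finger_force: 0.0
t 2.48 pos [ 0.5633 -0.2208  0.1319] turn [ 0.01 -0.01  0.04] shift [ 0.019 -0.046  1.772] F [-0.42  0.84  0.32] gap 1.0 ff 0.0
bore ring [(96, [150, 80, 28, 16], [165.08, 88.96]), (1076, [200, 168, 23, 63], [212.72, 200.65]), (2899, [284, 169, 58, 62], [314.42, 197.3]), (225, [237, 198, 31, 29], [252.0, 212.09]), (338, [150, 204, 19, 25], [157.61, 218.28]), (112, [184, 214, 13, 16], [190.21, 223.66]), (36, [178, 216, 7, 9], [181.69, 220.97])]
or [(4757, [0, 113, 150, 81], [87.12, 148.42]), (251, [74, 185, 24, 28], [86.18, 197.57]), (526, [8, 217, 32, 32], [23.01, 232.02])]
```

```bash
python3 - <<'E'
from h import *
c=load("w2");a=load("w1")
print(wplane(c,252,212.2,.0835).round(4),wplane(c,85.5,198.5,.055).round(4),tri(wray(a,230.9,167.2),wray(c,252,212.2))[0].round(4),tri(wray(a,97.3,162.2),wray(c,85.5,198.5))[0].round(4))
E
python3 -m creep '[[1,0.02,-0.04,0.3,0,0,0],[1,0,0,0.5,0,0,0],[1,0,0,0.5,0,0,0],[1,0,0,0.3,0,0,0],[1,0,0,0.1,0,0,0],[1,0,0,0,0,0,0],[0.4,0,0,0,0,0,0],[0.3,0,0,0,0,0,0],[0.2,0,0,0,0,0,0],[0.2,0,0,0,0,0,0],[0.2,0,0,0,0,0,0],[0.2,0,0,0,0,0,0]]'
python3 - <<'E'
from h import *
from rig import r
s=r.get_state();need(s,(.5642,-.219,.061),(.095,.9955))
E
```

```text
[ 0.5639 -0.219   0.0835] [ 0.579  -0.0603  0.055 ] [ 0.563  -0.2192  0.0808] [ 0.5807 -0.0653  0.0617]
t: 3.53
ee_pos: [0.5643, -0.2181, 0.0629]
orientation: [0.0, 0.999, -0.045, 0.0]
force: [-0.7, -0.4, -0.1]
finger_gap: 0.633
finger_force: 0.0
t 3.53 pos [ 0.5643 -0.2181  0.0629] turn [ 0.   -0.    0.05] shift [-0.001  0.023  0.046] F [-0.67 -0.38 -0.13] gap 0.633 ff 0.0
```

```bash
python3 -m creep '[[0.2,0,0,0,0,0,0],[0.2,0,0,0,0,0,0],[0.2,0,0,0,0,0,0],[0.2,0,0,0,0,0,0],[0.2,0,0,0,0,0,0],[0.2,0,0,0,0,0,0]]'
python3 - <<'E'
from h import *
from rig import r
s=r.get_state();need(s,(.579,-.060,.061),(.095,.9955))
E
```

```text
t: 4.03
ee_pos: [0.5642, -0.2182, 0.0627]
orientation: [0.0, 0.999, -0.045, 0.0]
force: [-0.6, -1.9, 1.9]
finger_gap: 0.527
finger_force: 30.0
t 4.03 pos [ 0.5642 -0.2182  0.0627] turn [ 0.   -0.    0.05] shift [-0.008 -3.973  0.043] F [-0.6  -1.87  1.93] gap 0.527 ff 29.99
```

```bash
python3 -m creep '[[0.2,0,-0.2,0,0,0,0],[0.2,0,-0.4,0,0,0,0],[0.2,0,-0.5,0,0,0,0],[0.2,0,-0.5,0,0,0,0],[0.2,0.01,-0.5,0,0,0,0],[0.2,0,-0.5,0,0,0,0],[0.2,0,-0.5,0,0,0,0],[0.2,0,-0.4,0,0,0,0],[0.2,0,-0.3,0,0,0,0],[0.2,0,-0.15,0,0,0,0],[0.2,0,0,0,0,0,0],[0.2,0,0,0,0,0,0]]'
python3 - <<'E'
from h import *
from rig import r
c,s=wsnap(r,"w3");need(s,(.579,-.060,.061),(.095,.9955))
E
```

```text
t: 5.03
ee_pos: [0.5796, -0.059, 0.0627]
orientation: [-0.001, 0.999, -0.044, 0.001]
force: [4.7, 2.3, -1.6]
finger_gap: 0.525
finger_force: 30.0
t 5.03 pos [ 0.5796 -0.059   0.0627] turn [-0.01 -0.02  0.07] shift [-0.013  0.025  0.042] F [ 4.68  2.3  -1.61] gap 0.525 ff 30.02
```

```bash
python3 -m creep '[[1,0,0,0,0,0,0],[1,0,0,0,0,0,0],[1,0,0,0,0,0,0],[1,0,0,0,0,0,0],[1,0,0,0,0,0,0],[1,0,0,0,0,0,0],[1,0,0,-0.3,0,0,0],[1,0,0,-0.6,0,0,0],[1,0,0.3,-0.7,0,0,0],[1,0,0.3,-0.6,0,0,0],[1,0,0,-0.3,0,0,0],[1,0,0,0,0,0,0]]'
python3 - <<'E'
from h import *
from rig import r
c,s=wsnap(r,"w4");need(s,(.579,-.060,.061),(.095,.9955))
print("bore",blobs(c,(0,0,215),(180,40,255),(60,80,400,250),30))
print("red",blobs(c,(0,150,50),(6,255,255),(0,100,300,300)))
E
```

```text
t: 6.08
ee_pos: [0.5782, -0.0851, 0.1663]
orientation: [0.0, 0.999, -0.045, 0.003]
force: [1.4, 0.2, -0.2]
finger_gap: 1.002
finger_force: 0.0
t 6.08 pos [ 0.5782 -0.0851  0.1663] turn [ 0.01 -0.05  0.04] shift [-0.039 -0.627  2.632] F [ 1.41  0.17 -0.2 ] gap 1.002 ff 0.0
bore [(122, [108, 80, 9, 30], [111.73, 94.9]), (2292, [117, 94, 234, 44], [225.31, 111.74]), (2881, [117, 163, 83, 55], [168.39, 185.22]), (1628, [264, 163, 74, 56], [293.68, 196.85]), (105, [254, 164, 11, 17], [260.21, 170.07]), (2734, [342, 165, 58, 53], [373.16, 191.94]), (147, [212, 188, 27, 25], [224.56, 199.9]), (90, [124, 196, 11, 11], [129.01, 200.62]), (76, [123, 211, 20, 6], [133.21, 214.04])]
red [(551, [118, 181, 32, 32], [134.4, 195.48])]
```

View pics/w4.png

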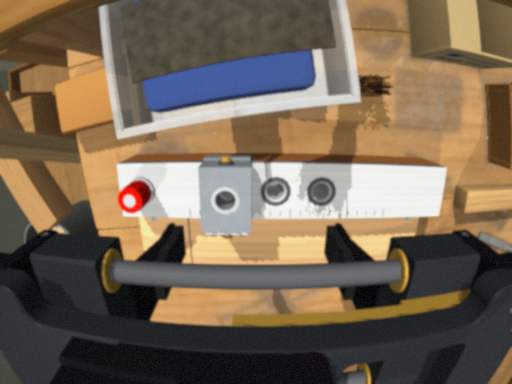

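The stop now covers the orange ring. Its bore is at (225,200), the dark rings at (275.5,191) and (321,190.5), and the knob's top at (129,200).

Run:
```python
from h import *
c=load("w4");T0=load("top0")
g=cv2.cvtColor(c["pixels"],cv2.COLOR_RGB2GRAY)
def ringc(x0,x1,y0=172,y1=210,th=150):
    m=np.zeros_like(g);m[y0:y1,x0:x1]=(g[y0:y1,x0:x1]<th)*255
    cs=cv2.findContours(m,cv2.RETR_EXTERNAL,cv2.CHAIN_APPROX_NONE)[0];k=max(cs,key=cv2.contourArea);return cv2.fitEllipse(k)
a=ringc(257,294);b=ringc(304,339);print(a,b)
A=wplane(c,*a[0],.055);B=wplane(c,*b[0],.055);s=wplane(c,225,200,.0835)
print("d1",A.round(4),"d2",B.round(4),"->ring",(A+(A-B)).round(4),"stop",s.round(4),"spacing",np.linalg.norm(A-B))
print("knob top",wplane(c,129,200.6,.087).round(4))
from rig import r
t=r.snapshot("top");np.savez("pics/top1.npz",**t)
cv2.imwrite("pics/top1.png",cv2.resize(t["pixels"][175:215,165:300][...,::-1],None,fx=5,fy=5,interpolation=cv2.INTER_CUBIC))
```

```text
((274.2658996582031, 191.00990295410156), (26.694169998168945, 30.494049072265625), 82.6163330078125) ((321.03118896484375, 190.98190307617188), (27.796031951904297, 28.506940841674805), 47.763336181640625)
d1 [ 0.575 -0.104  0.055] d2 [ 0.5708 -0.1498  0.055 ] ->ring [ 0.5791 -0.0581  0.055 ] stop [ 0.5794 -0.0594  0.0835] spacing 0.04604966946091531
knob top [0.5876 0.0292 0.087 ]
```

Run:
```python
from h import *
from rig import r
need(r.get_state(),(.5874,.0298,.061),(.093,.9957))
```

```text
t 6.18 pos [ 0.5765 -0.0839  0.1625] turn [-0.   -0.    0.04] shift [ 0.007 -2.855  2.537] F [ 0.08  0.23 -0.78] gap 0.998 ff 0.0
```

View pics/top1.png

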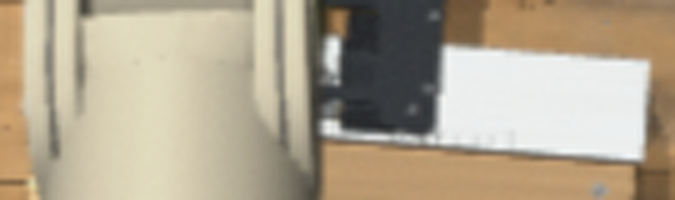

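The arm hides the fence in this top view, apart from its right end. I'll move on to the knob.

```bash
python3 -m creep '[[1,0,-0.4,0,0,0,0.04],[1,0,-0.6,0,0,0,0],[1,0,-0.6,0.1,0,0,0],[1,0,-0.6,0.2,0,0,0],[1,0,-0.4,0.3,0,0,0],[1,0,-0.25,0.4,0,0,0],[1,0,0,0.2,0,0,0],[1,0,0,0,0,0,0],[1,0,0,0,0,0,0],[1,0,0,0,0,0,0],[1,0,0,0,0,0,0]]'
python3 - <<'E'
from h import *
from rig import r
c,s=wsnap(r,"w5");need(s,(.5874,.0298,.061),(.093,.9957))
print("red",blobs(c,(0,150,50),(6,255,255),(150,100,350,300)),blobs(c,(172,150,50),(180,255,255),(150,100,350,300)))
E
```

```text
t: 7.1
ee_pos: [0.5876, 0.028, 0.1153]
orientation: [0.0, 0.999, -0.048, 0.001]
force: [-0.3, -0.7, 0.3]
finger_gap: 1.003
finger_force: 0.0
t 7.1 pos [0.5876 0.028  0.1153] turn [ 0.   -0.01 -0.02] shift [-0.009 -0.045  1.357] F [-0.26 -0.68  0.34] gap 1.003 ff 0.0
red [(936, [236, 196, 35, 43], [252.99, 215.62])] []
```

View pics/w5.png

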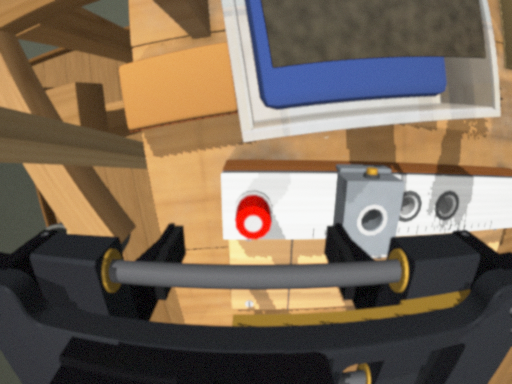

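The knob's top circle is at about (254,223), centred between the fingers, with the stop's bore at (372,220).

```bash
python3 - <<'E'
from h import *
c=load("w5")
print("knob",wplane(c,253.8,222.5,.087).round(4),"stop",wplane(c,372,220,.0835).round(4),"d1",wplane(c,409,205,.055).round(4),"d2",wplane(c,447,205,.055).round(4))
E
python3 -m creep '[[1,0,-0.03,0.3,0,0,0],[1,0,0,0.4,0,0,0],[1,0,0,0.4,0,0,0],[1,0,0,0.2,0,0,0],[1,0,0,0.05,0,0,0],[1,0,0,0,0,0,0],[0.2,0,0,0,0,0,0],[0.1,0,0,0,0,0,0],[0.1,0,0,0,0,0,0],[0.1,0,0,0,0,0,0],[0.1,0,0,0,0,0,0],[0.1,0,0,0,0,0,0]]'
python3 -m creep '[[0.1,0,0,0,0,0,0],[0.1,0,0,0,0,0,0],[0.1,0,0,0,0,0,0],[0.1,0,0,0,0,0,0],[0.1,0,0,0,0,0,0],[0.1,0,0,0,0,0,0],[0.1,0,0,0,0,0,0],[0.1,0,0,0,0,0,0],[0.1,0,0,0,0,0,0]]'
```

```text
knob [0.5881 0.0283 0.087 ] stop [ 0.579  -0.0594  0.0835] d1 [ 0.5756 -0.1069  0.055 ] d2 [ 0.5707 -0.1503  0.055 ]
t: 8.15
ee_pos: [0.5874, 0.0301, 0.0608]
orientation: [0.0, 0.999, -0.047, 0.0]
force: [-0.6, 0.2, -0.3]
finger_gap: 0.631
finger_force: 0.0
t: 8.9
ee_pos: [0.5873, 0.03, 0.0606]
orientation: [0.0, 0.999, -0.047, 0.0]
force: [-0.1, -0.7, 0.1]
finger_gap: 0.288
finger_force: 30.0
```

```bash
python3 -m creep '[[0.1,0,0,-0.1,0,0,0],[0.1,0,0,-0.2,0,0,0],[0.1,0,0,-0.3,0,0,0],[0.1,0,0,-0.4,0,0,0],[0.1,0,0,-0.4,0,0,0],[0.1,0,0,-0.4,0,0,0],[0.1,0,0,-0.3,0,0,0],[0.1,0,0,-0.15,0,0,0],[0.1,0,0,0,0,0,0],[0.1,0,0,0,0,0,0],[0.1,0,0,0,0,0,0]]'
python3 - <<'E'
from h import *
from rig import r
c,s=wsnap(r,"w6");need(s,(.579,-.0594,.15),(.093,.9957))
t=r.snapshot("scene");np.savez("pics/s6.npz",**t);cv2.imwrite("pics/s6.png",cv2.resize(t["pixels"][150:280,130:330][...,::-1],None,fx=3,fy=3))
E
```

```text
t: 9.82
ee_pos: [0.5867, 0.03, 0.1496]
orientation: [0.0, 0.999, -0.047, -0.001]
force: [-0.9, 0.7, -1.1]
finger_gap: 0.292
finger_force: 30.0
t 9.82 pos [0.5867 0.03   0.1496] turn [ 0.    0.01 -0.01] shift [ 0.015  2.244 -0.009] F [-0.94  0.7  -1.13] gap 0.292 ff 30.0
```

View pics/s6.png

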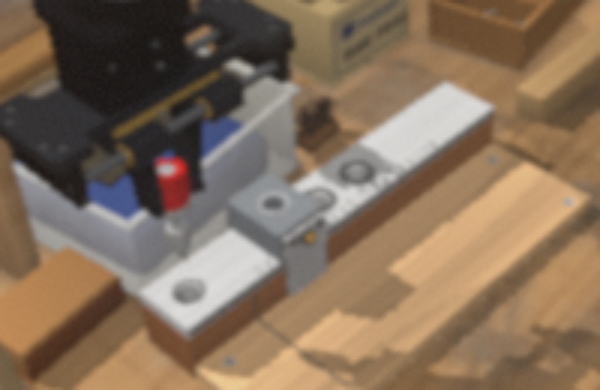

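The pin hangs upright in the fingers beside the stop: knob at (172,180) in the crop, shank tip at about (178,250), empty parking hole at (188,291). Next I carry it over the bore.

```bash
python3 -m creep '[[0.1,0,0.15,0,0,0,0],[0.1,0,0.35,0,0,0,0],[0.1,0,0.4,0,0,0,0],[0.1,0.01,0.4,0,0,0,0],[0.1,0,0.4,0,0,0,0],[0.1,0,0.3,0,0,0,0],[0.1,0,0.15,0,0,0,0],[0.1,0,0.08,0,0,0,0],[0.1,0,0,0,0,0,0],[0.1,0,0,0,0,0,0],[0.1,0,0,0,0,0,0]]'
python3 - <<'E'
from h import *
from rig import r
c,s=wsnap(r,"w7");need(s,(.5789,-.0592,.15),(.093,.9957))
cv2.imwrite("pics/w7.png",cv2.resize(c["pixels"][130:290,160:350][...,::-1],None,fx=3,fy=3))
E
```

```text
t: 10.83
ee_pos: [0.5794, -0.0576, 0.1505]
orientation: [-0.0, 0.999, -0.046, 0.0]
force: [0.2, -0.4, -1.0]
finger_gap: 0.289
finger_force: 30.0
t 10.83 pos [ 0.5794 -0.0576  0.1505] turn [-0.   -0.    0.01] shift [-0.009  0.04   0.013] F [ 0.2  -0.42 -1.02] gap 0.289 ff 30.0
```

View pics/w7.png

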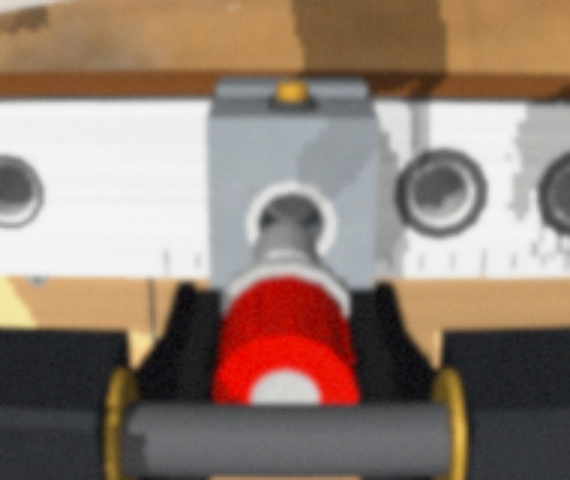

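The shank tip is just left of the bore centre at (290,222) in the crop, which agrees with the 1.6 mm shift worked out.

```bash
python3 -m creep '[[0.1,-0.005,0.02,0,0,0,0],[0.1,0,0.02,0.05,0,0,0],[0.1,0,0,0.1,0,0,0],[0.1,0,0,0.1,0,0,0],[0.1,0,0,0.1,0,0,0],[0.1,0,0,0.1,0,0,0],[0.1,0,0,0.05,0,0,0],[0.1,0,0,0,0,0,0],[0.1,0,0,0,0,0,0]]'
python3 - <<'E'
from h import *
from rig import r
need(r.get_state(),(.5789,-.0592,.0891),(.093,.9957))
E
```

```text
t: 11.63
ee_pos: [0.5789, -0.0603, 0.1304]
orientation: [0.0, 0.999, -0.047, -0.0]
force: [1.2, -0.2, -0.7]
finger_gap: 0.29
finger_force: 30.0
t 11.63 pos [ 0.5789 -0.0603  0.1304] turn [ 0.    0.   -0.01] shift [-0.002 -0.027  1.033] F [ 1.15 -0.22 -0.72] gap 0.29 ff 30.0
```

```bash
python3 -m creep '[[0.1,0,-0.02,0.05,0,0,0],[0.1,0,0,0.05,0,0,0],[0.1,0,0,0.05,0,0,0],[0.1,0,0,0.05,0,0,0],[0.1,0,0,0.05,0,0,0],[0.1,0,0,0.05,0,0,0],[0.1,0,0,0,0,0,0],[0.1,0,0,0,0,0,0]]'
python3 - <<'E'
from h import *
from rig import r
need(r.get_state(),(.5789,-.0592,.0891),(.093,.9957))
E
```

```text
t: 12.3
ee_pos: [0.5792, -0.0595, 0.119]
orientation: [0.0, 0.999, -0.047, 0.0]
force: [-0.8, 0.7, 3.5]
finger_gap: 0.288
finger_force: 30.0
t 12.3 pos [ 0.5792 -0.0595  0.119 ] turn [ 0.   -0.01 -0.01] shift [-0.009 -0.006  0.746] F [-0.81  0.66  3.54] gap 0.288 ff 30.0
```

```bash
python3 -m creep '[[0.1,0,0,0.05,0,0,0],[0.1,0,0,0.05,0,0,0],[0.1,0,0,0.05,0,0,0],[0.1,0,0,0.05,0,0,0],[0.1,0,0,0.05,0,0,0],[0.1,0,0,0,0,0,0],[0.1,0,0,0,0,0,0]]'
python3 - <<'E'
from h import *
from rig import r
need(r.get_state(),(.5789,-.0592,.0891),(.093,.9957))
E
```

```text
t: 12.88
ee_pos: [0.5784, -0.0599, 0.1076]
orientation: [0.0, 0.999, -0.047, -0.001]
force: [0.3, -1.3, -5.4]
finger_gap: 0.29
finger_force: 30.0
t 12.88 pos [ 0.5784 -0.0599  0.1076] turn [ 0.    0.01 -0.01] shift [ 0.01  -0.018  0.462] F [ 0.32 -1.32 -5.35] gap 0.29 ff 30.0
```

```bash
python3 -m creep '[[0.1,0,0,0,0,0,0],[0.1,0,0,0.05,0,0,0],[0.1,0,0,0.05,0,0,0],[0.1,0,0,0.05,0,0,0],[0.1,0,0,0.05,0,0,0],[0.1,0,0,0.03,0,0,0],[0.1,0,0,0,0,0,0],[0.1,0,0,0,0,0,0],[0.1,0,0,0,0,0,0]]'
python3 - <<'E'
from h import *
from rig import r
need(r.get_state(),(.5789,-.0592,.0891),(.093,.9957))
E
```

```text
t: 13.63
ee_pos: [0.5787, -0.0595, 0.0988]
orientation: [-0.0, 0.999, -0.047, -0.0]
force: [-0.2, -1.1, -3.2]
finger_gap: 0.289
finger_force: 30.0
t 13.63 pos [ 0.5787 -0.0595  0.0988] turn [-0.    0.01 -0.01] shift [ 0.004 -0.007  0.242] F [-0.17 -1.12 -3.15] gap 0.289 ff 30.0
```

```bash
python3 -m creep '[[0.1,0,0,0.04,0,0,0],[0.1,0,0,0.04,0,0,0],[0.1,0,0,0.04,0,0,0],[0.1,0,0,0.03,0,0,0],[0.1,0,0,0,0,0,0],[0.1,0,0,0,0,0,0],[0.1,0,0,0,0,0,0]]'
python3 - <<'E'
from h import *
from rig import r
need(r.get_state(),(.5789,-.0592,.0891),(.093,.9957))
E
```

```text
t: 14.22
ee_pos: [0.578, -0.0595, 0.0916]
orientation: [-0.0, 0.999, -0.047, -0.001]
force: [2.5, -0.4, -19.0]
finger_gap: 0.288
finger_force: 30.0
t 14.22 pos [ 0.578  -0.0595  0.0916] turn [-0.    0.02 -0.01] shift [ 0.022 -0.009  0.064] F [  2.48  -0.43 -19.02] gap 0.288 ff 30.0
```

```bash
python3 -m creep '[[0.1,0,0,0.015,0,0,0],[0.1,0,0,0.015,0,0,0],[0.1,0,0,0,0,0,0],[0.1,0,0,0,0,0,0],[0.1,0,0,0,0,0,0]]'
python3 - <<'E'
from h import *
from rig import r
need(r.get_state(),(.5789,-.0592,.0891),(.093,.9957))
E
```

```text
t: 14.63
ee_pos: [0.5785, -0.0595, 0.0916]
orientation: [0.0, 0.999, -0.047, -0.001]
force: [-0.2, -1.9, -19.7]
finger_gap: 0.289
finger_force: 30.0
t 14.63 pos [ 0.5785 -0.0595  0.0916] turn [ 0.    0.01 -0.01] shift [ 0.009 -0.008  0.061] F [ -0.24  -1.86 -19.69] gap 0.289 ff 30.0
```

```bash
python3 -m creep '[[0.1,0,0,0.015,0,0,0],[0.1,0,0,0.015,0,0,0],[0.1,0,0,0,0,0,0],[0.1,0,0,0,0,0,0],[0.1,0,0,0,0,0,0]]'
python3 - <<'E'
from h import *
from rig import r
need(r.get_state(),(.5789,-.0592,.0891),(.093,.9957))
E
```

```text
t: 15.05
ee_pos: [0.5791, -0.0595, 0.0911]
orientation: [0.0, 0.999, -0.047, 0.0]
force: [-1.8, 0.4, -13.2]
finger_gap: 0.289
finger_force: 30.0
t 15.05 pos [ 0.5791 -0.0595  0.0911] turn [ 0.   -0.   -0.01] shift [-0.005 -0.008  0.051] F [ -1.84   0.36 -13.16] gap 0.289 ff 30.0
```

```bash
python3 -m creep '[[0.1,0,0,0.015,0,0,0],[0.1,0,0,0.015,0,0,0],[0.1,0,0,0.01,0,0,0],[0.1,0,0,0,0,0,0],[0.1,0,0,0,0,0,0],[0.1,0,0,0,0,0,0]]'
python3 - <<'E'
from h import *
from rig import r
need(r.get_state(),(.5789,-.0592,.0891),(.093,.9957))
E
```

```text
t: 15.55
ee_pos: [0.5795, -0.0596, 0.0901]
orientation: [0.0, 0.999, -0.047, 0.001]
force: [-3.6, -1.1, -1.2]
finger_gap: 0.291
finger_force: 30.0
t 15.55 pos [ 0.5795 -0.0596  0.0901] turn [ 0.   -0.01 -0.01] shift [-0.017 -0.008  0.024] F [-3.56 -1.13 -1.19] gap 0.291 ff 30.0
```

```bash
python3 -m creep '[[0.1,-0.02,0,0.01,0,0,0],[0.1,0,0,0.01,0,0,0],[0.1,0,0,0.005,0,0,0],[0.1,0,0,0,0,0,0],[0.1,0,0,0,0,0,0],[0.1,0,0,0,0,0,0]]'
python3 - <<'E'
from h import *
from rig import r
need(r.get_state(),(.5789,-.0592,.0891),(.093,.9957))
E
```

```text
t: 16.05
ee_pos: [0.579, -0.0595, 0.089]
orientation: [0.0, 0.999, -0.047, 0.001]
force: [0.6, -1.4, 5.2]
finger_gap: 0.287
finger_force: 30.0
t 16.05 pos [ 0.579  -0.0595  0.089 ] turn [ 0.   -0.02 -0.01] shift [-0.002 -0.008 -0.003] F [ 0.62 -1.36  5.25] gap 0.287 ff 30.0
```

```bash
python3 -m creep '[[0.1,0,0,0,0,0,0],[0.1,0,0,0,0,0,0],[0.1,0,0,-0.01,0,0,0],[0.1,0,0,-0.01,0,0,0],[0.1,0,0,-0.01,0,0,0],[0.1,0,0,-0.01,0,0,0],[0.1,0,0,0,0,0,0],[0.1,0,0,0,0,0,0],[0.1,0,0,0,0,0,0],[0.1,0,0,0,0,0,0]]'
python3 - <<'E'
from h import *
from rig import r
need(r.get_state(),(.5789,-.0592,.0891),(.093,.9957))
E
```

```text
t: 16.88
ee_pos: [0.5781, -0.0594, 0.0898]
orientation: [0.0, 0.999, -0.047, -0.0]
force: [0.6, -1.3, -1.2]
finger_gap: 0.29
finger_force: 30.0
t 16.88 pos [ 0.5781 -0.0594  0.0898] turn [ 0.    0.   -0.01] shift [ 0.019 -0.008  0.018] F [ 0.61 -1.32 -1.17] gap 0.29 ff 30.0
```

```bash
python3 -m creep '[[0.1,0,0,-0.01,0,0,0],[0.1,0,0,-0.01,0,0,0],[0.1,0,0,0,0,0,0],[0.1,0,0,0,0,0,0],[0.1,0,0,0,0,0,0],[0.1,0,0,0,0,0,0]]'
python3 -m creep '[[0.1,0,0,-0.005,0,0,0],[0.1,0,0,0,0,0,0],[0.1,0,0,0,0,0,0],[0.1,0,0,0,0,0,0]]'
```

```text
t: 17.38
ee_pos: [0.578, -0.0594, 0.0905]
orientation: [0.0, 0.999, -0.047, -0.0]
force: [1.4, -1.4, -5.9]
finger_gap: 0.29
finger_force: 30.0
t: 17.72
ee_pos: [0.578, -0.0594, 0.0907]
orientation: [0.0, 0.999, -0.047, -0.0]
force: [-0.0, -0.7, -8.4]
finger_gap: 0.293
finger_force: 30.0
```

```bash
python3 -m creep '[[0.1,0,0,-0.006,0,0,0],[0.1,0,0,-0.006,0,0,0],[0.1,0,0,0,0,0,0],[0.1,0,0,0,0,0,0],[0.1,0,0,0,0,0,0]]'
cat > avg.py <<'E'
from rig import r
import numpy as np
f=[]
for i in range(8):
    f.append(r.get_state()["force"]);r.snapshot("top")
f=np.array(f);print(f[:,2].round(1),f.mean(0).round(2),r.get_state()["t"],r.get_state()["ee_pos"])
E
python3 avg.py
```

```text
t: 18.13
ee_pos: [0.5779, -0.0594, 0.091]
orientation: [0.0, 0.999, -0.047, -0.0]
force: [1.9, -1.1, -13.4]
finger_gap: 0.292
finger_force: 30.0
[-13.4 -13.5 -13.5 -13.9 -14.8 -15.1 -15.2 -14.5] [  1.6   -1.01 -14.24] 18.5333 [ 0.57799717 -0.05942453  0.09116758]
```

```bash
python3 -m creep '[[0.1,0,0,0.002,0,0,0],[0.1,0,0,0,0,0,0],[0.1,0,0,0,0,0,0],[0.1,0,0,0,0,0,0]]'; python3 avg.py
python3 -m creep '[[0.1,0,0,0,0,0,0],[0.1,0,0,0,0,0,0],[0.1,0,0,0,0,0,0],[0.1,0,0,0,0,0,0],[0.1,0,0,0,0,0,0],[0.1,0,0,0,0,0,0]]'; python3 avg.py
```

```text
t: 18.87
ee_pos: [0.5781, -0.0594, 0.0912]
orientation: [0.0, 0.999, -0.047, -0.0]
force: [1.3, -1.0, -15.7]
finger_gap: 0.284
finger_force: 30.0
[-15.7 -15.4 -15.5 -15.4 -15.5 -16.1 -16.1 -15.7] [  1.17  -0.68 -15.68] 19.2667 [ 0.57814622 -0.05942922  0.09125984]
t: 19.77
ee_pos: [0.5782, -0.0594, 0.0913]
orientation: [0.0, 0.999, -0.047, 0.0]
force: [0.5, -0.7, -16.9]
finger_gap: 0.285
finger_force: 30.0
[-16.9 -15.5 -16.1 -16.6 -17.  -16.4 -17.6 -16.9] [  1.28  -1.1  -16.64] 20.1667 [ 0.57820416 -0.05946403  0.09131862]
```

```bash
python3 -m creep '[[0.1,0,0,0.008,0,0,0],[0.1,0,0,0,0,0,0],[0.1,0,0,0,0,0,0],[0.1,0,0,0,0,0,0],[0.1,0,0,0,0,0,0],[0.1,0,0,0,0,0,0]]'; python3 avg.py
python3 -m creep '[[0.1,0,0,0,0,0,0],[0.1,0,0,0,0,0,0],[0.1,0,0,0,0,0,0]]'; python3 avg.py
```

```text
t: 20.67
ee_pos: [0.5783, -0.0594, 0.0912]
orientation: [0.0, 0.999, -0.047, 0.0]
force: [1.3, -0.1, -13.4]
finger_gap: 0.295
finger_force: 30.0
[-13.4 -13.  -13.3 -14.  -13.3 -12.9 -13.2 -12.6] [  0.46  -0.74 -13.23] 21.0667 [ 0.5783489  -0.05943468  0.09114037]
t: 21.32
ee_pos: [0.5783, -0.0594, 0.0911]
orientation: [0.0, 0.999, -0.047, 0.0]
force: [1.3, -1.3, -12.2]
finger_gap: 0.291
finger_force: 30.0
[-12.2 -12.1 -11.6 -11.8 -11.5 -12.5 -12.  -11.7] [  0.64  -0.92 -11.92] 21.7167 [ 0.57830128 -0.05946839  0.09107185]
```

```bash
python3 -m creep '[[0.1,0,0,-0.004,0,0,0],[0.1,0,0,0,0,0,0],[0.1,0,0,0,0,0,0],[0.1,0,0,0,0,0,0]]'; python3 avg.py
python3 -m creep '[[0.1,0,0,0,0,0,0],[0.1,0,0,0,0,0,0],[0.1,0,0,0,0,0,0],[0.1,0,0,0,0,0,0],[0.1,0,0,0,0,0,0],[0.1,0,0,0,0,0,0]]'; python3 avg.py
```

```text
t: 22.05
ee_pos: [0.5782, -0.0594, 0.0911]
orientation: [0.0, 0.999, -0.047, 0.0]
force: [0.8, -1.0, -12.6]
finger_gap: 0.29
finger_force: 30.0
[-12.6 -13.8 -13.3 -13.  -13.2 -12.9 -14.2 -13.6] [  1.1   -0.82 -13.34] 22.45 [ 0.57824592 -0.05942085  0.09116425]
t: 22.95
ee_pos: [0.5782, -0.0594, 0.0912]
orientation: [0.0, 0.999, -0.047, 0.0]
force: [1.3, -0.4, -12.8]
finger_gap: 0.291
finger_force: 30.0
[-12.8 -13.5 -13.7 -12.7 -14.1 -14.7 -13.  -14.7] [  1.19  -0.77 -13.65] 23.35 [ 0.57823503 -0.05945701  0.09117251]
```

```bash
python3 -m creep '[[0.1,0,0,0,0,0,0],[0.1,0,0,0,0,0,0],[0.1,0,0,0.01,0,0,0],[0.1,0,0,0.01,0,0,0],[0.1,0,0,0.01,0,0,0],[0.1,0,0,0.01,0,0,0],[0.1,0,0,0.01,0,0,0],[0.1,0,0,0.01,0,0,0],[0.1,0,0,0.005,0,0,0],[0.1,0,0,0,0,0,0],[0.1,0,0,0,0,0,0],[0.1,0,0,0,0,0,0]]'; python3 avg.py
```

```text
t: 24.35
ee_pos: [0.5787, -0.0595, 0.089]
orientation: [0.0, 0.999, -0.047, 0.001]
force: [0.1, -1.9, 0.2]
finger_gap: 0.288
finger_force: 30.0
[0.2 1.6 1.1 2.5 2.3 3.8 3.  3.2] [ 0.82 -1.19  2.22] 24.75 [ 0.57868051 -0.05947019  0.08898185]
```

Flange is seated with a light contact force of about 3 N. I'll release and rise.

```bash
python3 -m creep '[[0.5,0,0,0,0,0,0],[0.7,0,0,0,0,0,0],[0.8,0,0,0,0,0,0],[0.8,0,0,0,0,0,0],[0.8,0,0,0,0,0,0],[0.8,0,0,0,0,0,0],[0.8,0,0,-0.2,0,0,0],[0.8,0,0,-0.4,0,0,0],[0.8,0,0,-0.6,0,0,0],[0.8,0,0,-0.6,0,0,0],[0.8,0,0,-0.4,0,0,0],[0.8,0,0,-0.2,0,0,0]]'
python3 -m creep '[[0.8,0,0,0,0,0,0],[0.8,0,0,0,0,0,0],[0.8,0,0,0,0,0,0],[0.8,0,0,0,0,0,0]]'
python3 - <<'E'
from h import *
from rig import r
c,s=wsnap(r,"w9")
cv2.imwrite("pics/w9.png",c["pixels"][100:300,100:420,::-1].repeat(2,0).repeat(2,1))
b=blobs(c,(0,150,50),(6,255,255),(150,100,350,330));print(b,s["force"])
E
```

```text
t: 25.75
ee_pos: [0.5793, -0.0594, 0.1878]
orientation: [0.0, 0.999, -0.047, 0.002]
force: [1.1, -0.6, -0.1]
finger_gap: 0.802
finger_force: 0.0
t: 26.08
ee_pos: [0.5776, -0.0594, 0.1832]
orientation: [-0.0, 0.999, -0.047, -0.001]
force: [-0.0, -0.4, 0.5]
finger_gap: 0.803
finger_force: 0.0
[(661, [240, 180, 31, 36], [254.59, 196.91])] [-0.02379896 -0.37555821  0.47299101]
```

View pics/w9.png

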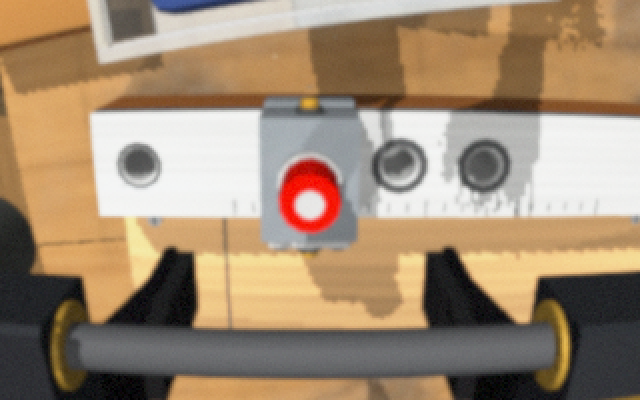

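The pin stands home in the stop, with the knob's top at (310,204) in the crop, the parking hole empty and the gripper clear. I'm handing in.

```bash
python3 -c "
from rig import r
print(r.sign_off())"
```

```text
the job is handed in; nothing more can be done
None
```

The stop is set over the orange-ringed hole with the pin pressed home, pull-tested at about 12.4 N for over a second, eased off and released; I handed the job in at about 26 s, and no verdict was shown.

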